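# Crank down the jar stand's prop foot and load the tray

### The job

Prop the overhanging tray of the jar stand: turn the red crank knob clockwise until the jack's foot has met the stone slab and bears firmly on it, the crank clearly harder to turn than when it ran free, about half as hard again, but not forced to twice the effort. Then stand the spice jar with the red filling upright on the propped tray, clear of its brass rim, and leave the other two jars where they are.

Things in the scene. Friction and masses are not known exactly. Their poses are not given: they have to be found in the camera images.
- jar_stand: grey steel stand fixed to the worktop, with a wooden tray 160 x 190 mm, top 110 mm above the worktop, overhanging from a base at its +y end; a geared jack is fixed at its -y end. Origin on the worktop under the tray's middle, z up, y from the jack to the base
- tray_centre (a point): middle of the tray's top surface, axes as the stand's; the brass rim along all four edges is 6 mm wide, inner space 148 (x) x 178 (y) mm, and rises 6 mm above the tray's top
- crank_axis (a point): on the upright axis of the crank, at stand x 0, y -135 mm, 207 mm above the worktop; gear head and crank arm stay below 184 mm. Turning free takes about 7.3 N along the knob's path (constant, same every run); after the foot meets the slab this rises by 6 N (57 N foot load) per radian. A hand that has halted reads less (3 N free) but the same rise. The crank stays put when let go
- crank_grip (a point): on the axis of the upright red crank knob, 24 mm thick, 184 to 229 mm above the worktop, 22 mm below its top. The knob circles the crank axis at 45 mm radius, start angle varying, and spins freely on its own pin: grip it from above and lead it round without turning the hand. Clockwise from above lowers the foot, 30 mm a turn
- jack_ram: the jack's steel ram, 26 mm thick, origin at its lower end. Its sprung rubber shoe, 52 mm wide, gives way upward, so this origin sinks on after contact. The slab's top is 14 to 30 mm above the worktop (not measured), 16 to 42 mm below the shoe at first. Wanted foot load 20 to 65 N (knob 2.1 to 6.9 N above free running); over 90 N cracks the slab
- spice_jar_1: the jar to load: corked glass spice jar with light red (pink) filling, 44 mm across, straight body up to 72 mm, cork to 92 mm, 0.11 kg, loose; origin at the centre of its underside, z up
- spice_jar_2: corked glass spice jar with greyish-brown filling, 44 mm across, 92 mm tall, origin at the centre of its underside; it stays where it is. The three jars change places from run to run
- spice_jar_3: corked glass spice jar with pale yellow filling, 44 mm across, 92 mm tall, origin at the centre of its underside; it stays where it is. The three jars change places from run to run
Mind the look-alikes: they are no part of the job. What is shaped like the spice_jar_1 but black or blue is not meant.

How it is judged (in metres and radians):
On the way, in this order (a step that is already met when the one before it is completed fails the run):
1. the jack's foot bears firmly on the slab (20 to 65 N) (contact force between jack_ram and anything else between 20 and 65 N), for 0.3 s.
2. the red-filled jar stands released on the tray (x of spice_jar_1 in the frame of tray_centre between -0.06 and 0.06 m and y of spice_jar_1 in the frame of tray_centre between -0.075 and 0.075 m and z of spice_jar_1 in the frame of tray_centre between -0.006 and 0.006 m and angle between spice_jar_1's own z axis and vertical below 0.1 rad and contact force between the fingers and spice_jar_1 below 0.1 N and linear speed of spice_jar_1 below 0.02 m/s), for 0.2 s.
At the end, for the whole second after the job is handed in: The jack's foot presses on the slab with 20 to 65 N, the jar with the red filling stands upright (within 0.1 rad), released and at rest on the tray, its axis within 60 mm (x) and 75 mm (y) of the tray's middle (all of step 1 and all of step 2); the robot touches nothing.
It fails at once if the jack is forced: foot load over 90 N (contact force between jack_ram and anything else above 90 N).
It fails at once if another jar is moved more than 30 mm (distance of spice_jar_2 from where it was at the start of the episode above 0.03 m).
It fails at once if another jar is moved more than 30 mm (distance of spice_jar_3 from where it was at the start of the episode above 0.03 m).
It also fails if it takes over 72 s, if anything falls off the work surface, if the arm or the gripper's body presses on something with over 40 N, if the wrist force passes 120 N, or if a joint passes its speed limit or range.

### The arm

A 6-joint arm with a two-finger parallel gripper is mounted at the origin on a cart in front of the work surface, level with it; the furniture and walls round the work are solid. World frame = base frame: x ahead of the robot, y to its left, z up, the work surface at z = 0. Lengths are in mm, angles in rad, forces in N, time in s.
With the tool pointing down it reaches from about 350 to 975 mm from the base axis. Payload 7.1 kg.
Tool frame: the origin (TCP) lies midway between the tips of the shut fingers; the grasp point (between the pads) lies ctrl.grip_point_offset behind it (ctrl.grip_point_offset is the distance from the TCP to the grasp point, in mm); z points along the fingers, y is the line along which they close (so a half turn about z gives the same grasp; the last joint's range is limited). The gripper opens to 88 mm and grips with 3 to 60 N. Pads are 20 mm wide; open, the fingers measure 115 mm over their backs; the gripper's body (75 mm by 178 mm) begins 61 mm behind the grasp point.
Start: joints at [-0.019, 0.423, 1.63, -0, 1.089, -0.019], TCP at [624.984, 0.026, 190.875] pointing down, gripper open.
Joint ranges: [-3, 3], [-0.9, 2.11], [0.09, 2.58], [-1.31, 4.45], [0.11, 2.69], [-2.54, 2.54]. Speed limits (rad/s): [2.39, 2.39, 3.01, 3.14, 3.14, 3.14].

### API

Orientations are given as a rotation vector (axis times angle).
In Python, from workcell import ctrl, get_image, close_job, finder gives the robot as it stands.
- The arm moves only by the tool servo_tool, never from a script. Its argument "deltas" is a list of rows, each a list of 2 entries, a list of its own where there are three numbers: the shift along the tool's x, y, z in mm, then the turn, a rotation vector about the tool's x, y, z in rad. A call has 1 to 5 rows; each row is the pose to reach, as a shift and turn from the pose commanded when the call began, along the tool's axes at that moment; what a row does not reach only later rows make up. A row lasts 1/12 s, in which the tool goes at most 41.7 mm and 7.16 degrees, less where a joint would pass 70% of its speed; a pose out of reach is approached as far as the arm can. A call with a gripper value outside its range is refused whole. "grip" is the closure, from -1 (fully open) to 1 (shut), so that 0 is half open, set as the call begins (left out, the last holds). The fingers move at their own pace and stop on an object; the grip force is fixed at half the most. Time passes only in rows, so rows that repeat a pose let the fingers close. It gives the time, the measured TCP pose, the force, the opening and the grip force at its end, in the units of the state.
- ctrl.get_obs(): the state, without advancing time (a new reading comes with each control period).
- get_image(name): name is "scene" or "side" or "wrist"; returns a dict with "frame" (400x640x3 uint8, blue, green, red), "depth" (400x640 float32, mm along the optical axis (not along the pixel's ray), 0 where there is no reading), "K" (3x3 intrinsics, pixels), "pose" (4x4, takes a point from camera to world coordinates). Camera axes: x right, y down, z forward; pixel columns grow to the right and rows downward; lengths in mm; the calibration is good to about 2 mm. A picture is of the moment at which its call begins.
- close_job(): hands the job in; it is judged then, once.
Trained networks look in a picture, given as the dict that the camera call returned (one of the last four; its "shot" number tells which), for a name from the list of things; names that differ only in an ending like _2 or _b are one class to them, and where a whole thing is asked for, a point or a joint stands for the part that bears it (a point fixed in the world has none). Each returns a list of dicts, best first, with "score" (0 to 1); they miss things now and then, are a little off and sometimes report something else, mostly with a low value. They report only what shows in the picture. A call takes as long as a camera call. They do not tell look-alikes from the thing itself.
- finder.search_frame(query, picture): "rect" ([centre column, centre row, width, height] as shares, 0 to 1, of the picture: columns of its width, rows of its height, round what is visible of it).
- finder.silhouettes(query, picture): "mask" (400x640 bool, what is visible of it) and "rect" ([centre column, centre row, width, height] as shares, 0 to 1, of the picture: columns of its width, rows of its height, round what is visible of it).
The state is a dict: "t": time; "qpos": joint angles; "qvel": joint speeds; "joint_torque": joint torques, N m; "ee_pos": TCP position; "orientation": TCP orientation; "ft_force": force on the tool from outside, world axes, zero at the start; "moment": the same for the moment, N m; "width": finger opening in mm; "grasp_force": force on a finger pad.
Only numpy, scipy, OpenCV 4.12 (cv2) and the standard library are available. Lean on these libraries where they do the work, as an engineer would, in place of code of your own. Each camera call takes 0.05 s, during which the arm holds its last target. There are 200 camera calls.

## Working session

There is one attempt and no reset: what is moved stays moved. The work goes in short steps, Python scripts to look and compute and a tool call to move; the robot and the scene stay as the last step left them, time stands still between calls to the robot, and variables do not carry over. Pictures are saved under pics/ and viewed, at most 10 in all, crops included, and the job is handed in when it is done.

Besides the shell and the picture viewer there is one more tool, called after ">>>" as name([rows], argument=value, ...), one row to a line, values as JSON. servo_tool: Moves the arm, as the interface text tells. Its arguments: {"type":"object","properties":{"deltas":{"type":"array","items":{"type":"array"}},"grip":{"type":"number"}},"required":["deltas"]}

```bash
mkdir -p pics; cat > h.py <<'E'
import numpy as np, cv2
from workcell import ctrl,get_image,close_job,finder
def pts(im,mask=None):
    d=im["depth"];K=im["K"];v,u=np.nonzero((d>0)&(mask if mask is not None else True))
    z=d[v,u];P=np.c_[(u-K[0,2])*z/K[0,0],(v-K[1,2])*z/K[1,1],z]
    return P@im["pose"][:3,:3].T+im["pose"][:3,3],u,v
E
python3 - <<'E'
from h import *
print(ctrl.get_obs(),ctrl.grip_point_offset)
ims=[get_image(n) for n in("scene","side")]
cv2.imwrite("pics/a.png",np.vstack([cv2.resize(i["frame"],(480,300)) for i in ims]))
for n,im in zip(("scene","side"),ims):
  for q in("spice_jar_1","crank_grip","jar_stand","jack_ram"):
    for r in finder.silhouettes(q,im)[:7]:
      m=r["mask"]; P,u,v=pts(im,m)
      if len(P)<5: continue
      c=im["frame"][m].mean(0).round()
      print(n,q,round(r["score"],2),"px",u.mean().round(),v.mean().round(),"bgr",c,"med",np.median(P,0).round(),"lo",np.percentile(P,3,axis=0).round(),"hi",np.percentile(P,97,axis=0).round())
E
```

```text
{'t': 0.0, 'qpos': array([-1.89843738e-02,  4.23805438e-01,  1.63067598e+00, -1.62708369e-05,
        1.08861686e+00, -1.89937039e-02]), 'qvel': array([ 0.00072499, -0.00173241,  0.00015551,  0.0020652 , -0.0014317 ,
       -0.00169546]), 'joint_torque': array([ 1.28069914e-03, -5.44622147e+01, -2.73670936e+01,  6.42951974e-02,
        2.27214623e-02, -1.51321510e-04]), 'ee_pos': array([6.24398876e+02, 4.19757736e-02, 1.90129352e+02]), 'orientation': array([-2.22066251e+00, -2.22070001e+00,  1.65601389e-03]), 'ft_force': array([-0.13164626, -0.98039731,  0.17438901]), 'moment': array([ 0.03201435, -0.02382636,  0.01875841]), 'grasp_force': 0.0, 'width': 87.71215073342049} 18.700000000000003
scene spice_jar_1 0.81 px 254.0 203.0 bgr [ 86.  94. 109.] med [417. 336.  58.] lo [408. 325.   6.] hi [440. 359.  92.]
scene spice_jar_1 0.81 px 265.0 221.0 bgr [ 84.  93. 103.] med [364. 240.  63.] lo [352. 229.  11.] hi [384. 265.  92.]
scene spice_jar_1 0.79 px 304.0 220.0 bgr [ 82.  96. 106.] med [443. 147.  55.] lo [434. 135.   4.] hi [466. 172.  92.]
scene spice_jar_1 0.78 px 280.0 210.0 bg
[... 831 characters left out ...]
.0 205.0 bgr [ 95. 109. 118.] med [452. 143.  61.] lo [436. 135.   8.] hi [475. 167.  95.]
side spice_jar_1 0.57 px 278.0 149.0 bgr [120.  75.  62.] med [427. 423.  73.] lo [414. 414.  19.] hi [451. 449.  95.]
side crank_grip 0.75 px 390.0 308.0 bgr [50. 51. 52.] med [ 490. -230.   58.] lo [ 476. -241.   53.] hi [ 518. -204.   64.]
side crank_grip 0.53 px 419.0 253.0 bgr [ 56.  63. 123.] med [ 541. -228.  215.] lo [ 533. -233.  110.] hi [ 592. -138.  231.]
side crank_grip 0.49 px 316.0 205.0 bgr [ 94. 109. 118.] med [453. 142.  62.] lo [437. 135.   9.] hi [475. 165.  95.]
side jack_ram 0.64 px 389.0 308.0 bgr [51. 52. 53.] med [ 488. -229.   58.] lo [ 476. -241.   52.] hi [ 515. -204.   74.]
```

View pics/a.png

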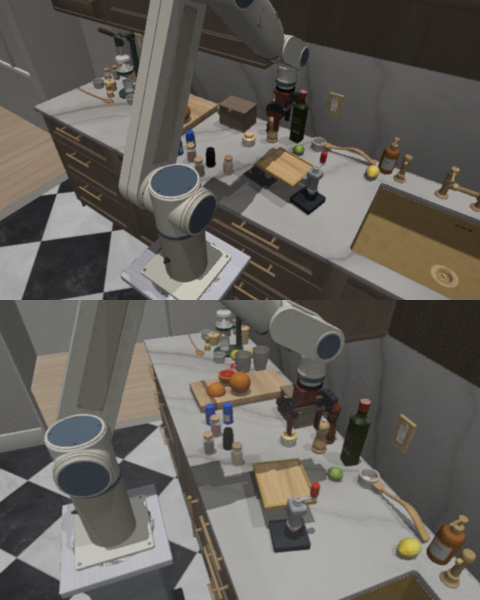

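The stacked picture shows the stand with its tray, the red knob (side view, about full-res 419,253), and a cluster of jars to its left. There are three greyish or pinkish ones, one black and two blue. Candidates for the red jar, in scene pixels: (254,203), (265,221) and (304,220). The black jar at (280,210) and the blue ones are ruled out. Next I'll take a close crop and fit the stand.

```bash
python3 - <<'E'
from h import *
a=get_image("scene");b=get_image("side")
c1=cv2.resize(a["frame"][170:250,230:330],(500,400),interpolation=cv2.INTER_CUBIC)
c2=cv2.resize(b["frame"][125:235,250:340],(327,400),interpolation=cv2.INTER_CUBIC)
cv2.imwrite("pics/b.png",cv2.resize(np.hstack([c1,c2]),(800,387)))
for n,im in(("scene",a),("side",b)):
  P,u,v=pts(im); C=im["frame"][v,u].astype(int)
  s=(abs(P[:,0]-530)<140)&(P[:,1]>-260)&(P[:,1]<80)
  # tray
  t=s&(abs(P[:,2]-112)<7)&(C[:,2]-C[:,0]>15)
  m=np.zeros((400,640),np.uint8);m[v[t],u[t]]=1
  k,l,st,ce=cv2.connectedComponentsWithStats(m);i=1+st[1:,4].argmax()
  q=P[t][l[v[t],u[t]]==i]
  print(n,"tray",cv2.minAreaRect(q[:,:2].astype(np.float32)),np.median(q[:,2]),len(q))
  r=s&(C[:,2]>2*C[:,1])&(C[:,2]>60)&(P[:,2]>170)&(P[:,2]<240); R=P[r]
  print("knob",len(R),np.median(R,0).round(1),R.min(0).round(),R.max(0).round(), "top",R[R[:,2]>225].mean(0).round(1))
  g=s&(P[:,2]>135)&(P[:,2]<182)&(P[:,1]<-120); G=P[g]; print("head",len(G),G.min(0).round(),G.max(0).round())
  B=P[s&(P[:,2]>6)&(P[:,2]<35)&(P[:,1]<-120)]
  if len(B):print("slab z",np.percentile(B[:,2],[10,50,90]).round(1),B.min(0).round(),B.max(0).round())
  for d in finder.silhouettes("spice_jar_1",im)[:6]:
    mm=d["mask"]; ys,xs=np.nonzero(mm); h=ys.max()-ys.min()
    lo=mm.copy(); lo[:int(ys.min()+.45*h)]=0
    Q=pts(im,mm)[0]; f=im["frame"][lo].astype(float)
    print(xs.mean().round(),ys.mean().round(),"lowbgr",np.median(f,0),"top",np.median(Q[Q[:,2]>88],0).round(1))
E
```

```text
scene tray ((523.8079833984375, -85.25971221923828), (193.3682098388672, 163.90269470214844), 79.40827941894531) 109.30257646784582 2161
knob 94 [ 536.6 -226.4  215.5] [ 529. -235.  188.] [ 556. -217.  230.] top [ 541.3 -224.2  227.3]
head 328 [ 469. -245.  135.] [ 546. -190.  182.]
slab z [14.6 25.7 28.5] [ 427. -260.    6.] [ 549. -150.   32.]
280.0 210.0 lowbgr [12. 11. 11.] top [454.9 251.6  90.3]
254.0 203.0 lowbgr [64. 67. 87.] top [430.2 346.   90.4]
252.0 182.0 lowbgr [84. 43. 24.] top [502.3 412.8  90.6]
266.0 222.0 lowbgr [64. 69. 73.] top [372.5 249.2  90.6]
304.0 220.0 lowbgr [72. 86. 94.] top [454.6 154.4  90.7]
240.0 199.0 lowbgr [76. 59. 55.] top [106.5  83.2 383.7]
side tray ((524.788818359375, -84.45045471191406), (197.23886108398438, 160.3725128173828), 79.38721466064453) 111.75616377397273 3739
knob 157 [ 540.7 -228.7  222.9] [ 533. -235.  193.] [ 553. -214.  232.] top [ 542.8 -224.2  229.4]
head 544 [ 474. -244.  138.] [ 552. -191.  182.]
slab z [18.9 28.5 30.8] [ 410. -260.    6.] [ 656. -122.   34.]
315.0 205.0 lowbgr [ 87. 101. 108.] top [454.8 153.3  93.7]
303.0 184.0 lowbgr [43. 44. 47.] top [454.4 251.6  93.1]
287.0 167.0 lowbgr [ 81.  85. 102.] top [430.9 343.1  92.6]
303.0 151.0 lowbgr [100.  82.  78.] top [506.  414.3  93. ]
279.0 150.0 lowbgr [100.  66.  55.] top [432.8 429.7  92.7]
277.0 191.0 lowbgr [80. 85. 90.] top [373.3 250.5  93.2]
```

View pics/b.png

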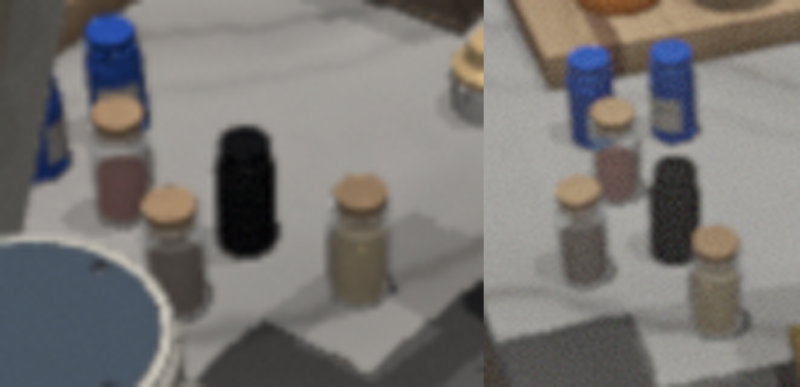

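The red (pink) jar is the one at scene (254,203), world about (431,345). The grey-brown jar is at (373,250), the yellow one at (455,154) and the black one at (455,252). The knob is near (543,-225) and the crank axis near (499.5,-217.5). I'll move over the knob first.

>>> servo_tool([
  [[-30, -10, -26], [0, 0, 0]],
  [[-65, -22, -40], [0, 0, 0]],
  [[-100, -35, -50], [0, 0, 0]],
  [[-138, -50, -54], [0, 0, 0]],
  [[-176, -64, -56], [0, 0, 0]],
], grip=-1)

```text
t: 1.12
ee_pos: [560.7, -177.4, 248.2]
orientation: [2.219, 2.221, 0.001]
ft_force: [1.0, 0.7, 0.6]
width: 87.8
grasp_force: 0.0
```

>>> servo_tool([
  [[-35, -12, 0], [0, 0, 0]],
  [[-49, -18, 0], [0, 0, 0]],
  [[-49, -18, 0], [0, 0, 0]],
])

```text
t: 1.37
ee_pos: [541.7, -228.1, 247.1]
orientation: [2.225, 2.217, -0.001]
ft_force: [-0.1, 0.8, -0.7]
width: 87.7
grasp_force: 0.0
```

```bash
python3 - <<'E'
from h import *
im=get_image("wrist");cv2.imwrite("pics/c.png",im["frame"]);o=ctrl.get_obs();print(o["ee_pos"],o["t"])
P,u,v=pts(im); C=im["frame"][v,u].astype(int)
r=(C[:,2]>2*C[:,1])&(C[:,2]>60)&(P[:,2]>170)&(P[:,2]<240); R=P[r]; T=R[R[:,2]>np.percentile(R[:,2],97)-5]
print(len(R),T.min(0),T.max(0),np.median(T,0))
if len(T)>4: print(cv2.minEnclosingCircle(T[:,:2].astype(np.float32)))
E
```

```text
[ 542.3653213  -226.385106    246.98076489] 1.4167
771 [ 534.84415451 -233.31108744  223.8280136 ] [ 556.43357442 -213.27104306  229.58676045] [ 545.95420707 -223.03271426  227.36579693]
((545.6549682617188, -223.56541442871094), 10.871429443359375)
```

View pics/c.png

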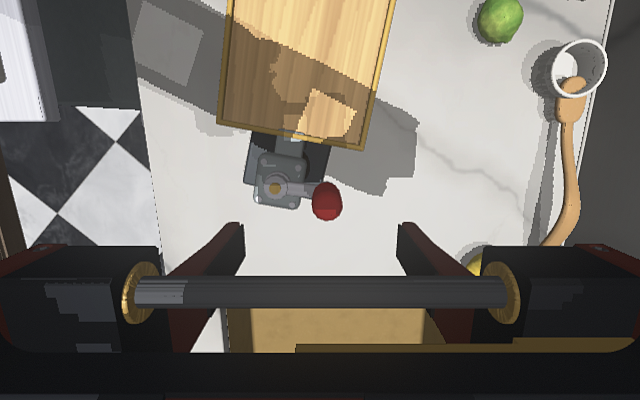

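The wrist view shows the red knob at (327,201) between the fingers and the brass axis dot at (277,188). Going down to grip.

```bash
python3 - <<'E'
from h import *
im=get_image("wrist")
m=np.zeros((400,640),bool);m[184:193,272:282]=1
P,_,_=pts(im,m);print(np.median(P,0))
E
```

```text
[ 503.79736759 -216.75298397  185.15850381]
```

>>> servo_tool([
  [[1.4, 2.3, 15], [0, 0, 0]],
  [[1.4, 2.3, 35], [0, 0, 0]],
  [[1.4, 2.3, 52], [0, 0, 0]],
  [[1.4, 2.3, 58], [0, 0, 0]],
  [[1.4, 2.3, 58], [0, 0, 0]],
])

```text
t: 1.88
ee_pos: [544.8, -221.8, 187.2]
orientation: [-2.217, -2.221, 0.002]
ft_force: [-1.2, -0.1, -0.0]
width: 87.7
grasp_force: 0.0
```

>>> servo_tool([
  [[0, 0, 0], [0, 0, 0]],
  [[0, 0, 0], [0, 0, 0]],
  [[0, 0, 0], [0, 0, 0]],
  [[0, 0, 0], [0, 0, 0]],
  [[0, 0, 0], [0, 0, 0]],
], grip=1)

```text
t: 2.3
ee_pos: [545.7, -223.7, 189.6]
orientation: [2.221, 2.221, 0.001]
ft_force: [-0.1, -0.1, 0.1]
width: 58.0
grasp_force: 0.0
```

>>> servo_tool([
  [[0, 0, 0], [0, 0, 0]],
  [[0, 0, 0], [0, 0, 0]],
  [[0, 0, 0], [0, 0, 0]],
  [[0, 0, 0], [0, 0, 0]],
  [[0, 0, 0], [0, 0, 0]],
])

```text
t: 2.72
ee_pos: [545.5, -223.6, 188.9]
orientation: [2.221, 2.221, 0.0]
ft_force: [6.2, 0.1, 1.1]
width: 24.7
grasp_force: 3.2
```

>>> servo_tool([
  [[0, 0, 0], [0, 0, 0]],
  [[0, 0, 0], [0, 0, 0]],
])

```text
t: 2.88
ee_pos: [546.3, -223.7, 189.1]
orientation: [2.22, 2.22, 0.002]
ft_force: [5.1, 0.7, -2.4]
width: 21.4
grasp_force: 30.0
```

```bash
cat > w.py <<'E'
# waypoints: python w.py start_deg step n -> tool deltas relative to start
import sys,numpy as np
a0,st,n=map(float,sys.argv[1:4]);R=45
p=lambda a:R*np.array([np.sin(np.radians(a)),np.cos(np.radians(a))]) # tool x=world y, tool y=world x
k=0
while k<n:
    b=a0-st*k; print("start",b,[[[*(p(b-st*(i+1))-p(b)).round(1).tolist(),0],[0,0,0]] for i in range(5)]); k+=5
E
python3 w.py -8 15 40
```

```text
start -8.0 [[[-11.3, -3.1, 0], [0, 0, 0]], [[-21.4, -9.1, 0], [0, 0, 0]], [[-29.7, -17.5, 0], [0, 0, 0]], [[-35.5, -27.7, 0], [0, 0, 0]], [[-38.4, -39.1, 0], [0, 0, 0]]]
start -83.0 [[[0.1, -11.7, 0], [0, 0, 0]], [[3.2, -23.1, 0], [0, 0, 0]], [[9.2, -33.2, 0], [0, 0, 0]], [[17.6, -41.4, 0], [0, 0, 0]], [[27.8, -47.2, 0], [0, 0, 0]]]
start -158.0 [[[11.4, -2.9, 0], [0, 0, 0]], [[23.1, -2.8, 0], [0, 0, 0]], [[34.4, 0.3, 0], [0, 0, 0]], [[44.6, 6.3, 0], [0, 0, 0]], [[52.8, 14.6, 0], [0, 0, 0]]]
start -233.0 [[[5.8, 10.2, 0], [0, 0, 0]], [[8.7, 21.6, 0], [0, 0, 0]], [[8.6, 33.3, 0], [0, 0, 0]], [[5.5, 44.7, 0], [0, 0, 0]], [[-0.5, 54.8, 0], [0, 0, 0]]]
start -308.0 [[[-8.4, 8.2, 0], [0, 0, 0]], [[-18.6, 14.0, 0], [0, 0, 0]], [[-30.0, 17.0, 0], [0, 0, 0]], [[-41.7, 16.9, 0], [0, 0, 0]], [[-53.0, 13.7, 0], [0, 0, 0]]]
start -383.0 [[[-10.1, -6.0, 0], [0, 0, 0]], [[-18.4, -14.3, 0], [0, 0, 0]], [[-24.1, -24.6, 0], [0, 0, 0]], [[-27.1, -35.9, 0], [0, 0, 0]], [[-27.0, -47.7, 0], [0, 0, 0]]]
start -458.0 [[[3.1, -11.3, 0], [0, 0, 0]], [[9.1, -21.4, 0], [0, 0, 0]], [[17.5, -29.7, 0], [0, 0, 0]], [[27.7, -35.5, 0], [0, 0, 0]], [[39.1, -38.4, 0], [0, 0, 0]]]
start -533.0 [[[11.7, 0.1, 0], [0, 0, 0]], [[23.1, 3.2, 0], [0, 0, 0]], [[33.2, 9.2, 0], [0, 0, 0]], [[41.4, 17.6, 0], [0, 0, 0]], [[47.2, 27.8, 0], [0, 0, 0]]]
```

>>> servo_tool([
  [[-11.3, -3.1, 0], [0, 0, 0]],
  [[-21.4, -9.1, 0], [0, 0, 0]],
  [[-29.7, -17.5, 0], [0, 0, 0]],
  [[-35.5, -27.7, 0], [0, 0, 0]],
  [[-38.4, -39.1, 0], [0, 0, 0]],
])

```text
t: 3.3
ee_pos: [507.9, -262.7, 189.1]
orientation: [2.219, 2.219, 0.003]
ft_force: [8.4, 1.4, -5.0]
width: 21.5
grasp_force: 30.0
```

```bash
python3 -c "
from h import *
o=ctrl.get_obs();print(o['ee_pos'],o['ft_force'],o['grasp_force'],o['qvel'].round(3))"
```

```text
[ 507.90908747 -262.69812677  189.06797289] [ 8.35218864  1.39315667 -4.95985714] 29.991026893258095 [-0.165 -0.161  0.247  0.003 -0.075 -0.16 ]
```

>>> servo_tool([
  [[0.1, -11.7, 0], [0, 0, 0]],
  [[3.2, -23.1, 0], [0, 0, 0]],
  [[9.2, -33.2, 0], [0, 0, 0]],
  [[17.6, -41.4, 0], [0, 0, 0]],
  [[27.8, -47.2, 0], [0, 0, 0]],
])

```text
t: 3.72
ee_pos: [460.0, -235.3, 189.1]
orientation: [2.219, 2.218, 0.001]
ft_force: [10.2, -4.6, -9.0]
width: 21.4
grasp_force: 30.0
```

>>> servo_tool([
  [[11.4, -2.9, 0], [0, 0, 0]],
  [[23.1, -2.8, 0], [0, 0, 0]],
  [[34.4, 0.3, 0], [0, 0, 0]],
])

```text
t: 3.97
ee_pos: [459.7, -201.2, 189.0]
orientation: [2.218, 2.219, -0.002]
ft_force: [4.4, -10.8, -6.8]
width: 21.7
grasp_force: 30.0
```

```bash
python3 w.py -203 15 25
```

```text
start -203.0 [[[10.1, 6.0, 0], [0, 0, 0]], [[18.4, 14.3, 0], [0, 0, 0]], [[24.1, 24.6, 0], [0, 0, 0]], [[27.1, 35.9, 0], [0, 0, 0]], [[27.0, 47.7, 0], [0, 0, 0]]]
start -278.0 [[[-3.1, 11.3, 0], [0, 0, 0]], [[-9.1, 21.4, 0], [0, 0, 0]], [[-17.5, 29.7, 0], [0, 0, 0]], [[-27.7, 35.5, 0], [0, 0, 0]], [[-39.1, 38.4, 0], [0, 0, 0]]]
start -353.0 [[[-11.7, -0.1, 0], [0, 0, 0]], [[-23.1, -3.2, 0], [0, 0, 0]], [[-33.2, -9.2, 0], [0, 0, 0]], [[-41.4, -17.6, 0], [0, 0, 0]], [[-47.2, -27.8, 0], [0, 0, 0]]]
start -428.0 [[[-2.9, -11.4, 0], [0, 0, 0]], [[-2.8, -23.1, 0], [0, 0, 0]], [[0.3, -34.4, 0], [0, 0, 0]], [[6.3, -44.6, 0], [0, 0, 0]], [[14.6, -52.8, 0], [0, 0, 0]]]
start -503.0 [[[10.2, -5.8, 0], [0, 0, 0]], [[21.6, -8.7, 0], [0, 0, 0]], [[33.3, -8.6, 0], [0, 0, 0]], [[44.7, -5.5, 0], [0, 0, 0]], [[54.8, 0.5, 0], [0, 0, 0]]]
```

>>> servo_tool([
  [[9.6, 6.3, 0], [0, 0, 0]],
  [[18, 14.6, 0], [0, 0, 0]],
])

```text
t: 4.13
ee_pos: [473.0, -182.9, 188.8]
orientation: [2.22, 2.222, -0.005]
ft_force: [-1.0, -9.5, -2.2]
width: 21.9
grasp_force: 30.0
```

>>> servo_tool([
  [[5.8, 10.2, 0], [0, 0, 0]],
  [[8.7, 21.6, 0], [0, 0, 0]],
  [[8.6, 33.3, 0], [0, 0, 0]],
])

```text
t: 4.38
ee_pos: [504.7, -172.9, 188.6]
orientation: [-2.217, -2.219, 0.007]
ft_force: [-9.1, -1.9, 6.2]
width: 22.1
grasp_force: 30.0
```

>>> servo_tool([
  [[-3.1, 11.3, 0], [0, 0, 0]],
  [[-9.1, 21.4, 0], [0, 0, 0]],
  [[-17.5, 29.7, 0], [0, 0, 0]],
])

```text
t: 4.63
ee_pos: [534.8, -187.8, 188.7]
orientation: [-2.216, -2.216, 0.0]
ft_force: [-6.3, 12.6, 7.7]
width: 22.0
grasp_force: 30.0
```

>>> servo_tool([
  [[0, 0, 0], [0, 0, 0]],
  [[0, 0, 0], [0, 0, 0]],
  [[0, 0, 0], [0, 0, 0]],
])

```text
t: 4.88
ee_pos: [536.4, -189.5, 188.9]
orientation: [-2.22, -2.219, -0.001]
ft_force: [0.4, 5.1, 2.9]
width: 21.4
grasp_force: 30.0
```

```bash
python3 -c "
from h import *
F=[];X=[]
for i in range(10):
  get_image('side');o=ctrl.get_obs();F.append(o['ft_force']);X.append(o['ee_pos'])
F=np.array(F);X=np.mean(X,0);print(F.round(1),F.mean(0),X)
a=np.arctan2(X[1]+217.3,X[0]-501.5);t=np.array([-np.sin(a),np.cos(a),0]);print(np.degrees(a),(F@t).round(1),(F@t).mean())"
```

```text
[[-0.2  4.5  3. ]
 [ 0.4  5.5  2.2]
 [-0.8  5.6  2.1]
 [-0.1  5.7  3.5]
 [-0.8  5.7  2.1]
 [-0.1  5.2  2.7]
 [ 0.8  5.3  2.2]
 [ 0.2  5.7  2.8]
 [ 0.8  4.9  2.9]
 [ 0.5  4.6  2.5]] [0.05283386 5.24910731 2.60129163] [ 536.38055049 -189.58461912  188.88427974]
38.469944440422154 [3.6 4.1 4.9 4.5 5.  4.1 3.6 4.3 3.4 3.3] 4.076839579085252
```

>>> servo_tool([
  [[-6.7, 4.2, 0], [0, 0, 0]],
  [[-13.9, 7.1, 0], [0, 0, 0]],
  [[-13.9, 7.1, 0], [0, 0, 0]],
  [[-13.9, 7.1, 0], [0, 0, 0]],
  [[-13.9, 7.1, 0], [0, 0, 0]],
])

```text
t: 5.8
ee_pos: [543.7, -202.3, 188.9]
orientation: [-2.219, -2.219, -0.003]
ft_force: [2.0, 8.9, 2.9]
width: 21.6
grasp_force: 30.0
```

```bash
cat > f.py <<'E'
from h import *
F=[];X=[]
for i in range(8):
  get_image('side');o=ctrl.get_obs();F.append(o['ft_force']);X.append(o['ee_pos'])
F=np.array(F);X=np.mean(X,0)
a=np.arctan2(X[1]+217.3,X[0]-501.5);t=np.array([-np.sin(a),np.cos(a),0]);r=np.array([np.cos(a),np.sin(a),0])
print(X,np.degrees(a),"tan",(F@t).mean(),"rad",(F@r).mean(),"z",F[:,2].mean(),o["t"])
E
python3 f.py
```

```text
[ 543.70433478 -202.33926068  188.89812764] 19.518575669468973 tan 8.821721126908539 rad 4.563160472659961 z 3.0451672915793866 6.2
```

>>> servo_tool([
  [[-0.8, 0.2, 0], [0, 0, 0]],
  [[-1.5, 0.5, 0], [0, 0, 0]],
  [[-2.3, 0.7, 0], [0, 0, 0]],
])

```text
t: 6.45
ee_pos: [543.9, -203.2, 188.8]
orientation: [-2.218, -2.217, -0.005]
ft_force: [0.6, 16.8, 5.7]
width: 21.5
grasp_force: 30.0
```

```bash
python3 -c "
from h import *
print(ctrl.get_obs()['ft_force'])";python3 f.py
```

```text
[ 0.57614735 16.7516057   5.7344188 ]
[ 543.99774565 -203.29745326  188.8326377 ] 18.236491598947353 tan 14.352916305023166 rad 5.138387065612539 z 5.420110896487973 6.85
```

>>> servo_tool([
  [[3.9, -1.2, 0], [0, 0, 0]],
  [[7.7, -2.7, 0], [0, 0, 0]],
  [[11.3, -4.5, 0], [0, 0, 0]],
])

```text
t: 7.1
ee_pos: [540.6, -195.5, 189.0]
orientation: [2.221, 2.221, 0.0]
ft_force: [3.0, 0.6, -0.6]
width: 21.4
grasp_force: 30.0
```

>>> servo_tool([
  [[3.5, -2.2, 0], [0, 0, 0]],
  [[6.7, -4.7, 0], [0, 0, 0]],
])

```text
t: 7.27
ee_pos: [535.7, -188.8, 189.0]
orientation: [2.221, 2.221, 0.001]
ft_force: [4.1, 1.8, -0.5]
width: 21.7
grasp_force: 30.0
```

```bash
python3 f.py
```

```text
[ 535.12163413 -188.22633965  188.93471688] 40.85097939948277 tan 2.3221100322930024 rad 4.716007165527121 z 1.530432929440472 7.6667
```

>>> servo_tool([
  [[2.1, -1.8, 0], [0, 0, 0]],
  [[4.0, -3.8, 0], [0, 0, 0]],
  [[5.8, -5.8, 0], [0, 0, 0]],
])

```text
t: 7.92
ee_pos: [530.0, -183.2, 189.0]
orientation: [2.221, 2.221, 0.0]
ft_force: [4.8, 1.0, -0.7]
width: 21.7
grasp_force: 30.0
```

>>> servo_tool([
  [[1.7, -2.2, 0], [0, 0, 0]],
])

```text
t: 8.0
ee_pos: [527.6, -181.5, 189.0]
orientation: [2.221, 2.221, 0.0]
ft_force: [4.3, 0.7, 0.5]
width: 22.0
grasp_force: 30.0
```

```bash
python3 f.py
```

```text
[ 527.10148028 -181.13363489  188.90712207] 54.70605068860723 tan -0.45563159583296226 rad 3.9866094279967346 z 1.5343824337649776 8.4
```

By the force readings, forward minus friction and backward plus friction agree on a rise of about 4.2 N, which is roughly 40 N at the foot. Releasing and lifting.

>>> servo_tool([
  [[0, 0, 0], [0, 0, 0]],
  [[0, 0, 0], [0, 0, 0]],
  [[0, 0, 0], [0, 0, 0]],
  [[0, 0, 0], [0, 0, 0]],
  [[0, 0, 0], [0, 0, 0]],
], grip=-1)

```text
t: 8.82
ee_pos: [527.1, -181.5, 188.6]
orientation: [-2.221, -2.221, 0.001]
ft_force: [0.3, 0.1, -0.3]
width: 51.5
grasp_force: 0.0
```

>>> servo_tool([
  [[0, 0, 0], [0, 0, 0]],
  [[0, 0, -10], [0, 0, 0]],
  [[0, 0, -30], [0, 0, 0]],
  [[0, 0, -60], [0, 0, 0]],
  [[10, 0, -75], [0, 0, 0]],
])

```text
t: 9.23
ee_pos: [528.7, -172.8, 267.4]
orientation: [2.22, 2.218, 0.002]
ft_force: [-0.7, -0.3, 0.6]
width: 85.0
grasp_force: 0.0
```

>>> servo_tool([
  [[35, -5, 0], [0, 0, 0]],
  [[75, -12, 0], [0, 0, 0]],
  [[115, -20, 0], [0, 0, 0]],
  [[155, -28, 0], [0, 0, 0]],
  [[195, -36, 0], [0, 0, 0]],
])

```text
t: 9.65
ee_pos: [490.9, 25.1, 264.8]
orientation: [2.222, 2.22, 0.001]
ft_force: [0.2, 1.3, 0.2]
width: 88.0
grasp_force: 0.0
```

>>> servo_tool([
  [[40, -7, 0], [0, 0, 0]],
  [[80, -15, 0], [0, 0, 0]],
  [[120, -23, 0], [0, 0, 0]],
  [[160, -30, 0], [0, 0, 0]],
  [[195, -36, 0], [0, 0, 0]],
])

```text
t: 10.07
ee_pos: [454.8, 221.0, 265.0]
orientation: [2.221, 2.222, 0.002]
ft_force: [1.2, -0.5, -0.0]
width: 88.1
grasp_force: 0.0
```

>>> servo_tool([
  [[35, -10, 0], [0, 0, 0]],
  [[70, -18, 20], [0, 0, 0]],
  [[70, -18, 50], [0, 0, 0]],
  [[70, -18, 80], [0, 0, 0]],
  [[70, -18, 80], [0, 0, 0]],
])

```text
t: 10.48
ee_pos: [434.1, 287.5, 179.7]
orientation: [-2.218, -2.222, 0.013]
ft_force: [-1.3, -0.5, 0.0]
width: 87.6
grasp_force: 0.0
```

```bash
python3 - <<'E'
from h import *
im=get_image("wrist");s=get_image("side");f=im["frame"].copy();o=ctrl.get_obs();print(o["ee_pos"],o["t"])
for n,i in(("wrist",im),("side",s)):
  for d in finder.silhouettes("spice_jar_1",i)[:6]:
    Q,u,v=pts(i,d["mask"]);T=Q[(Q[:,2]>86)&(Q[:,2]<98)]
    if len(T)>8: print(n,u.mean(),v.mean(),cv2.minEnclosingCircle(T[:,:2].astype(np.float32)),np.median(T[:,2]))
cv2.imwrite("pics/d.png",np.hstack([cv2.resize(f,(480,300)),cv2.resize(s["frame"][180:380,330:540],(315,300))]))
E
```

```text
[437.17765628 288.41194314 184.1412627 ] 10.5833
wrist 269.92244478685154 215.12378017462763 ((375.8359069824219, 251.26605224609375), 18.488893508911133) 90.36325096645379
wrist 399.59671880961463 53.65280427317818 ((508.1534423828125, 416.0680847167969), 18.43975067138672) 90.39721495626685
wrist 342.26132222800624 214.62571577303487 ((457.7764892578125, 252.08668518066406), 18.269216537475586) 90.41657054234975
wrist 321.0503550677857 127.69980632666237 ((433.32916259765625, 345.1298522949219), 18.227169036865234) 90.42968423889266
wrist 324.79909427748044 34.93454096335941 ((435.6865234375, 431.0533752441406), 18.256620407104492) 90.41035114894365
wrist 341.9760994263862 290.62045889101336 ((459.09600830078125, 153.97439575195312), 18.19826316833496) 90.56167776700721
side 277.4046391752577 191.80927835051546 ((374.53228759765625, 249.14035034179688), 17.418685913085938) 92.6188502778316
side 315.4795081967213 205.99180327868854 ((458.000732421875, 156.36573791503906), 19.231300354003906) 92.17726541920217
side 303.5287958115183 184.30104712041884 ((454.4886169433594, 252.1747283935547), 17.40006446838379) 92.7371850974485
side 278.3922261484099 150.84098939929328 ((432.96893310546875, 429.8800048828125), 19.352699279785156) 93.02856834441059
side 286.9561855670103 167.9664948453608 ((413.565185546875, 307.70391845703125), 60.663368225097656) 92.40578923268299
side 303.0625 150.9673913043478 ((505.6890869140625, 419.7060852050781), 20.49376106262207) 92.97832464463056
```

View pics/d.png

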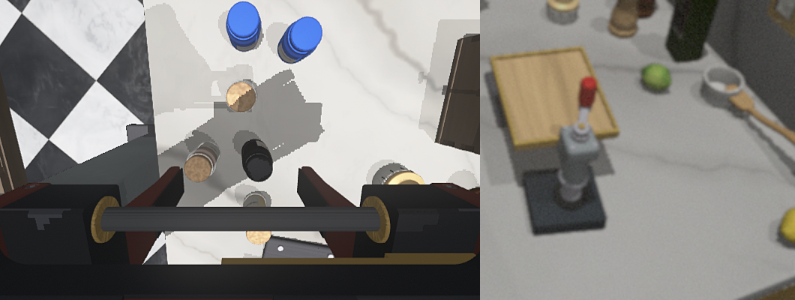

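The wrist view shows the target cork at about (240,97) of the left half, in front of the two blue-capped jars. The right half shows the shoe down on the slab and the knob let go. Now reaching the jar at (432.7,345).

>>> servo_tool([
  [[30, -3, 10], [0, 0, 0]],
  [[56, -4.4, 25], [0, 0, 0]],
  [[56, -4.4, 55], [0, 0, 0]],
  [[56, -4.4, 80], [0, 0, 0]],
  [[56, -4.4, 80], [0, 0, 0]],
])

```text
t: 11.1
ee_pos: [431.9, 343.5, 101.9]
orientation: [-2.221, -2.221, 0.006]
ft_force: [-1.9, -0.2, 0.1]
width: 87.7
grasp_force: 0.0
```

>>> servo_tool([
  [[0, 0, 20], [0, 0, 0]],
  [[0, 0, 42], [0, 0, 0]],
  [[0, 0, 58], [0, 0, 0]],
  [[0, 0, 65], [0, 0, 0]],
  [[0, 0, 65], [0, 0, 0]],
])

```text
t: 11.52
ee_pos: [433.7, 344.5, 39.5]
orientation: [2.222, 2.22, 0.0]
ft_force: [0.0, -0.4, 0.8]
width: 88.0
grasp_force: 0.0
```

>>> servo_tool([
  [[0, 0, 0], [0, 0, 0]],
  [[0, 0, 0], [0, 0, 0]],
  [[0, 0, 0], [0, 0, 0]],
  [[0, 0, 0], [0, 0, 0]],
  [[0, 0, 0], [0, 0, 0]],
], grip=1)

```text
t: 11.93
ee_pos: [433.5, 344.9, 39.6]
orientation: [2.221, 2.221, 0.002]
ft_force: [0.6, 0.7, -0.3]
width: 58.0
grasp_force: 0.0
```

>>> servo_tool([
  [[0, 0, 0], [0, 0, 0]],
  [[0, 0, 0], [0, 0, 0]],
  [[0, 0, 0], [0, 0, 0]],
  [[0, 0, 0], [0, 0, 0]],
])

```text
t: 12.27
ee_pos: [433.1, 344.7, 38.9]
orientation: [-2.221, -2.221, 0.0]
ft_force: [0.3, 0.6, 0.9]
width: 39.3
grasp_force: 29.6
```

>>> servo_tool([
  [[0, 0, -15], [0, 0, 0]],
  [[0, 0, -40], [0, 0, 0]],
  [[0, 0, -75], [0, 0, 0]],
  [[0, 0, -110], [0, 0, 0]],
  [[0, 0, -145], [0, 0, 0]],
])

```text
t: 12.68
ee_pos: [432.5, 344.2, 184.9]
orientation: [-2.221, -2.221, 0.002]
ft_force: [1.9, 0.3, -1.0]
width: 39.6
grasp_force: 29.5
```

```bash
python3 - <<'E'
from h import *
im=get_image("wrist");s=get_image("side");o=ctrl.get_obs();print(o["ee_pos"],o["t"],o["width"],o["ft_force"],o["grasp_force"])
P,u,v=pts(s);i=(abs(P[:,0]-433)<26)&(abs(P[:,1]-345)<26)&(P[:,2]<260)&(P[:,2]>80);print("z range",P[i][:,2].min(),np.percentile(P[i][:,2],[1,5]))
cv2.imwrite("pics/e.png",np.hstack([cv2.resize(im["frame"],(480,300)),cv2.resize(s["frame"][60:220,220:380],(300,300))]))
E
```

```text
[436.04015087 346.89834657 189.44428301] 12.7833 39.39621499580404 [-0.39888394  0.60134115 -1.3234169 ] 29.46905742486706
z range 154.33685817974253 [156.59101422 162.54585247]
```

View pics/e.png

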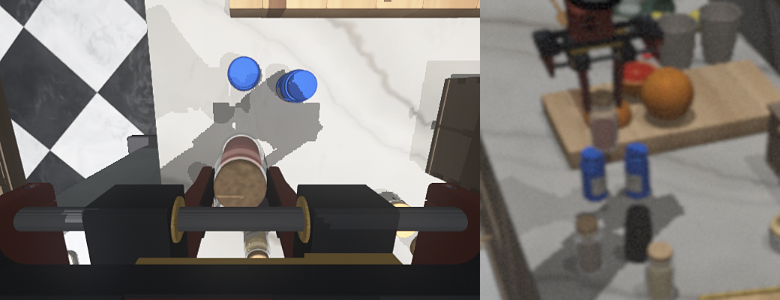

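The jar with the pink filling is held upright between the fingers, and the other jars are undisturbed. Carrying it to the tray.

>>> servo_tool([
  [[-20, 5, 0], [0, 0, 0]],
  [[-55, 13, -3], [0, 0, 0]],
  [[-92, 22, -6], [0, 0, 0]],
  [[-129, 31, -6], [0, 0, 0]],
  [[-166, 40, -6], [0, 0, 0]],
])

```text
t: 13.2
ee_pos: [472.5, 177.0, 188.9]
orientation: [-2.22, -2.222, 0.002]
ft_force: [0.3, 1.2, -0.8]
width: 38.9
grasp_force: 29.5
```

>>> servo_tool([
  [[-37, 9, 0], [0, 0, 0]],
  [[-74, 18, 0], [0, 0, 0]],
  [[-111, 27, 0], [0, 0, 0]],
  [[-148, 36, 0], [0, 0, 0]],
  [[-180, 44, 0], [0, 0, 0]],
])

```text
t: 13.62
ee_pos: [516.5, -3.7, 188.7]
orientation: [-2.221, -2.22, 0.002]
ft_force: [0.7, 0.5, -0.8]
width: 39.1
grasp_force: 29.5
```

>>> servo_tool([
  [[-27, 7, 0], [0, 0, 0]],
  [[-45, 11, 0], [0, 0, 0]],
  [[-54, 13, 5], [0, 0, 0]],
  [[-54, 13, 12], [0, 0, 0]],
  [[-54, 13, 12], [0, 0, 0]],
])

```text
t: 14.03
ee_pos: [528.4, -54.9, 175.5]
orientation: [-2.22, -2.218, 0.003]
ft_force: [-0.3, 0.6, -1.0]
width: 39.1
grasp_force: 29.5
```

```bash
python3 - <<'E'
from h import *
s=get_image("side");o=ctrl.get_obs();print(o["ee_pos"],o["t"],o["width"],o["ft_force"])
P,u,v=pts(s);x,y=o["ee_pos"][:2];i=(abs(P[:,0]-x)<28)&(abs(P[:,1]-y)<28)&(P[:,2]<230)&(P[:,2]>119);print("z",np.percentile(P[i][:,2],[0,1,5]))
cv2.imwrite("pics/f.png",cv2.resize(s["frame"][120:340,300:520],(500,500)))
E
```

```text
[528.55719454 -54.38896617 176.14065446] 14.0833 39.53184832476815 [-0.24263599  0.40431862 -0.5172074 ]
z [138.35369416 140.48817838 145.84411641]
```

View pics/f.png

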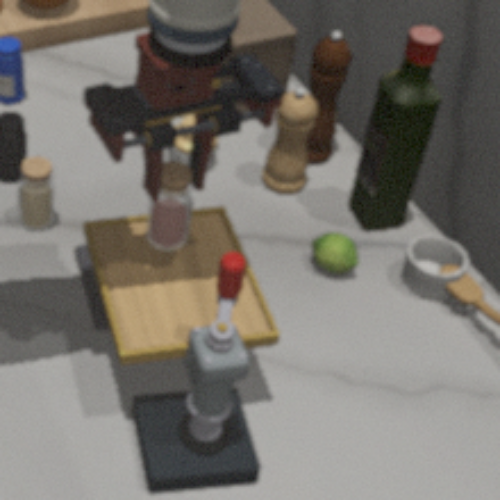

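>>> servo_tool([
  [[0, 0, 10], [0, 0, 0]],
  [[0, 0, 18], [0, 0, 0]],
  [[0, 0, 22], [0, 0, 0]],
  [[0, 0, 24], [0, 0, 0]],
  [[0, 0, 24], [0, 0, 0]],
])

```text
t: 14.5
ee_pos: [529.6, -54.9, 153.1]
orientation: [-2.22, -2.221, 0.001]
ft_force: [0.1, -0.6, -0.3]
width: 39.3
grasp_force: 29.5
```

>>> servo_tool([
  [[0, 0, 1.5], [0, 0, 0]],
  [[0, 0, 3], [0, 0, 0]],
])

```text
t: 14.67
ee_pos: [530.4, -55.3, 151.1]
orientation: [2.221, 2.221, 0.001]
ft_force: [0.3, 0.1, -1.1]
width: 39.2
grasp_force: 29.5
```

>>> servo_tool([
  [[0, 0, 0.7], [0, 0, 0]],
  [[0, 0, 1.4], [0, 0, 0]],
  [[0, 0, 1.4], [0, 0, 0]],
])

```text
t: 14.92
ee_pos: [530.1, -55.4, 149.5]
orientation: [2.222, 2.221, 0.0]
ft_force: [0.9, 0.2, -1.3]
width: 39.3
grasp_force: 29.5
```

>>> servo_tool([
  [[0, 0, 0.7], [0, 0, 0]],
  [[0, 0, 1.0], [0, 0, 0]],
  [[0, 0, 1.0], [0, 0, 0]],
])

```text
t: 15.17
ee_pos: [530.3, -55.4, 148.8]
orientation: [2.221, 2.221, 0.001]
ft_force: [-0.4, 0.6, 0.7]
width: 39.3
grasp_force: 29.7
```

>>> servo_tool([
  [[0, 0, 0.5], [0, 0, 0]],
  [[0, 0, 0.5], [0, 0, 0]],
  [[0, 0, 0.5], [0, 0, 0]],
])

```text
t: 15.42
ee_pos: [530.5, -55.4, 148.7]
orientation: [2.221, 2.221, 0.001]
ft_force: [-1.3, 1.0, 5.8]
width: 39.6
grasp_force: 30.1
```

Contact is confirmed at 5.8 N, so I'll release and rise.

>>> servo_tool([
  [[0, 0, 0], [0, 0, 0]],
  [[0, 0, 0], [0, 0, 0]],
  [[0, 0, 0], [0, 0, 0]],
  [[0, 0, 0], [0, 0, 0]],
  [[0, 0, 0], [0, 0, 0]],
], grip=-1)

```text
t: 15.83
ee_pos: [530.0, -55.4, 147.8]
orientation: [-2.221, -2.221, 0.0]
ft_force: [0.8, -1.0, 0.6]
width: 68.9
grasp_force: 0.0
```

>>> servo_tool([
  [[0, 0, 0], [0, 0, 0]],
  [[0, 0, 0], [0, 0, 0]],
  [[0, 0, -10], [0, 0, 0]],
  [[0, 0, -35], [0, 0, 0]],
  [[0, 0, -70], [0, 0, 0]],
])

```text
t: 16.25
ee_pos: [528.1, -55.1, 217.0]
orientation: [-2.218, -2.218, 0.005]
ft_force: [0.5, 1.0, 0.5]
width: 87.8
grasp_force: 0.0
```

>>> servo_tool([
  [[0, 0, -30], [0, 0, 0]],
  [[0, 0, -65], [0, 0, 0]],
  [[0, 0, -65], [0, 0, 0]],
  [[0, 0, -65], [0, 0, 0]],
])

```text
t: 16.58
ee_pos: [531.4, -55.5, 285.8]
orientation: [2.218, 2.219, 0.005]
ft_force: [0.0, 0.5, 0.1]
width: 88.0
grasp_force: 0.0
```

```bash
python3 - <<'E'
from h import *
s=get_image("side");w=get_image("wrist");o=ctrl.get_obs();print(o["ee_pos"],o["t"],o["width"],o["ft_force"])
for n,i in(("side",s),("wrist",w)):
  P,u,v=pts(i);k=(abs(P[:,0]-530)<35)&(abs(P[:,1]+55)<35)&(P[:,2]<212)&(P[:,2]>194);T=P[k]
  print(n,len(T),np.median(T,0) if len(T) else 0)
  C=i["frame"][v,u].astype(int)
  r=(C[:,2]>2*C[:,1])&(C[:,2]>60)&(abs(P[:,2]-227)<5)&(P[:,1]<-150);print("knob top",P[r].mean(0))
cv2.imwrite("pics/g.png",cv2.resize(s["frame"][120:340,250:520],(640,520)))
E
```

```text
[529.49107546 -55.30600412 282.63860796] 16.6833 87.77086176779687 [ 0.06079332  0.10349372 -0.0541953 ]
side 168 [526.4629887  -55.45719416 202.62556251]
knob top [ 523.8729132  -182.42317732  228.46419991]
wrist 1128 [530.35721621 -53.64962851 200.41749137]
knob top [ 526.74483359 -178.49451646  226.57680589]
```

View pics/g.png

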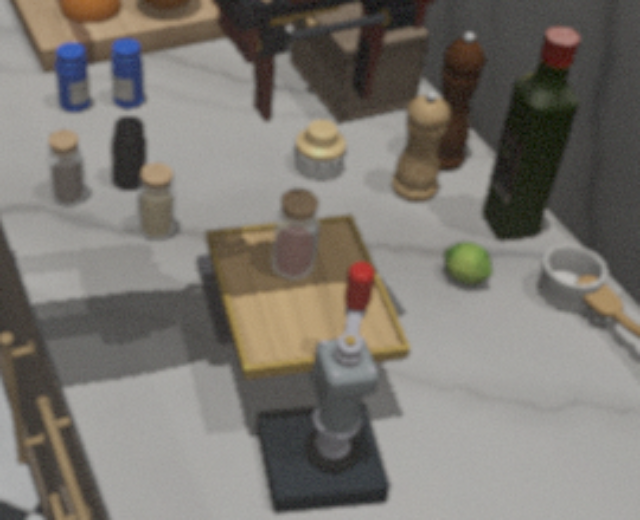

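The jar stands upright in the tray at about crop (297,235), with its cork top at about 202 mm. The knob is where I left it, the other jars haven't moved, and the gripper is clear. Handing in.

```bash
python3 -c "
from h import *
print(close_job())"
```

```text
the job is handed in; nothing more can be done
None
```

The job is handed in: the jack's foot bears on the slab at an estimated 35–40 N (judged from the crank forces, not measured directly), the red-filled jar stands released and upright on the tray, and the other two jars were not moved; the hand-in returned no verdict.

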